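# Set the sprung tweezers to the track gauge

### The job

Draw the big sprung tweezers out of the tunnel of their tool rest, carry them to the piece of model track and squeeze them until the tip gap matches the rails, 14 mm, each tip right above its own rail and a few millimetres clear of it, without touching the track. Hold that gap steady there for at least three seconds and finish still holding it, so that I can tighten the set screw; do not let go or put the tweezers down. Leave everything else on the bench as it is.

Things in the scene. Friction and masses are not known exactly. Their poses are not given: they have to be found in the camera images.
- tweezers: Steel sprung tweezers, 188 mm long, 40 to 85 g, balanced at the flats, lying on edge: the arms open sideways and are 12 mm tall. Origin: underside, on the midline, midway along the grip flats; x towards the tips, y to the left arm, z up. The arms join at the rear, x -85 (end at x -103 mm). Start: on the rest, underside 28 mm above the bench, tips in its tunnel. They spring open by themselves.
- grip_middle (a point): Midway between the two grip flats, 6 mm above the tweezers' origin. The flats, with dark cross-grooves, are the outer faces of the two arms, from 22 mm behind to 22 mm ahead of here: pinch here from both sides, from above. Width over the flats: 38 mm relaxed, 24 mm at a tip gap of 14 mm (flats then parallel); 1 mm less width is 2 mm less tip gap.
- jaw_left (a joint): Squeeze of the left arm about its rear hinge (the right arm mirrors it), rad: 0 relaxed (tips 41 mm apart), grows as squeezed; 0.080 is a tip gap of 14 mm. Tip gap in mm = 14 + 340 x (0.080 - value). Springy: pinched at the flats, 0.080 takes about 9 N from each side, half of it half as much; the stop is at 0.12.
- tip_left (a point): Middle of the very end of the left arm (+y side): 84 to 85 mm ahead of the tweezers' origin, 3 mm above their underside, which is flat from end to end. The tip is 6 mm tall (3 mm either side of this point) and 3 mm wide.
- tip_right (a point): The same for the right arm. Tip gap means the distance between these two points; both lie equally far from the midline.
- rest: Fixed wooden tool rest, 215 x 70 mm; origin on the bench under the parked tweezers' flats (within 6 mm), x as they point. Narrow saddle, 14 mm wide, 28 mm high, at x -102 to -48 mm; tunnel for the tips at x 35 to 105 mm. Between these only a 6 mm base plate, and beside the saddle too: room for fingers.
- tunnel_mouth (a point): Middle of the tunnel's open mouth, at floor height (28 mm), 35 mm ahead of the rest's origin. Inside it is 54 mm wide and 18 mm high, 62 mm deep, closed at the far end (+x of the rest); clear plastic roof, top 50 mm above the bench. The tweezers come out only by drawing them towards -x of the rest by about 60 mm, until the tips are past the mouth.
- track: Fixed sample of model track on a wooden block 100 x 45 mm and 30 mm tall; origin at the centre of its underside on the bench, x along the rails. Two steel rails 96 mm long, 2.5 mm wide, at y = +7 and -7 mm (14 mm centre to centre), rail tops 40 mm above the bench.
- track_middle (a point): Midway between the two rails, at the height of the rail tops, at mid-length; same axes as the track.
- carriage: Bystander: a half-built green model carriage without its roof, 70 x 130 mm, 84 mm tall, far behind the middle of the bench; leave it where it is. Origin at the centre of its underside.
- roof_panel: Bystander: the carriage's loose dark flat roof, 75 x 135 x 5 mm with a small chimney, to the right; leave it where it is. Origin at the centre of its underside.
- eraser: Bystander: white eraser block, 24 x 45 x 13 mm, in the middle; leave it where it is. Origin at the centre of its underside.
- pin_vice: Bystander: brass hand drill lying down, about 95 mm long, 12 mm thick, in the middle, nearest the robot; leave it where it is. Origin at the centre of its underside.
- wheelset: Bystander: small axle with two dark wheels, 50 mm long, 24 mm in diameter, in the middle; leave it where it is. Origin at the centre of its underside.
- clamp_a: Bystander: plastic spring clamp lying flat, about 100 x 55 mm, 18 mm tall, to the left; leave it where it is. Origin at the centre of its underside.
- clamp_b: Bystander: another such clamp lying flat, to the left and farther away; leave it where it is. Origin at the centre of its underside.
Things that resemble listed ones, but are neither listed nor needed, are in the scene too. What is shaped like the tweezers but brown or red is not meant.

How it is judged (in metres and radians):
On the way, in this order (a step that is already met when the one before it is completed fails the run):
1. the tweezers are drawn back until both tips are out of the rest's tunnel (x of each of tip_left, tip_right in the frame of rest below 0.033 m and contact force between the fingers and tweezers above 0.5 N), for 0.1 s.
2. the tips, 14 mm apart, are held steady above the rails for 2.5 s (((y of tip_left in the frame of track_middle between 0.0035 and 0.0105 m and y of tip_right in the frame of track_middle between -0.0105 and -0.0035 m) or (y of tip_left in the frame of track_middle between -0.0105 and -0.0035 m and y of tip_right in the frame of track_middle between 0.0035 and 0.0105 m)) and x of tip_left in the frame of track_middle between -0.045 and 0.045 m and z of tip_left in the frame of track_middle between 0.003 and 0.023 m and x of tip_right in the frame of track_middle between -0.045 and 0.045 m and z of tip_right in the frame of track_middle between 0.003 and 0.023 m and distance between tip_left and tip_right between 0.0115 and 0.0165 m and contact force between the fingers and tweezers above 1 N and contact force between tweezers and track below 0.2 N and contact force between tweezers and rest below 0.2 N and linear speed of tweezers below 0.02 m/s and velocity of joint jaw_left between -0.05 and 0.05 rad/s), for 2.5 s.
At the end, for the whole second after the job is handed in: Still held by the fingers and at rest: tip gap 14 mm within 2.5 mm, each tip within 3.5 mm sideways of its own rail's centre line, between the rails' ends, its underside 0 to 20 mm above the rail tops; tweezers touch neither track nor rest; no bystander over 20 mm from its start (all of step 2 and distance of each of carriage, roof_panel, eraser, pin_vice, wheelset, clamp_a, clamp_b from where it was at the start of the episode below 0.02 m); the arm keeps its last pose, push and grip.
It fails at once if a bystander is pushed more than 20 mm away (distance of any of carriage, roof_panel, eraser, pin_vice, wheelset, clamp_a, clamp_b from where it was at the start of the episode above 0.02 m).
It also fails if it takes over 51 s, if anything falls off the work surface, if the arm or the gripper's body presses on something with over 40 N, if the wrist force passes 120 N, or if a joint passes its speed limit or range.

### The arm

A 6-joint arm with a two-finger parallel gripper is mounted at the origin on the work surface. World frame = base frame: x ahead of the robot, y to its left, z up, the work surface at z = 0. Lengths are in mm, angles in rad, forces in N, time in s.
With the tool pointing down it reaches from about 400 to 925 mm from the base axis. Payload 12.5 kg.
Tool frame: the origin (TCP) lies midway between the tips of the shut fingers; the grasp point (between the pads) lies 19 mm behind it; z points along the fingers, y is the direction in which the jaws open and shut (so a half turn about z gives the same grasp; the last joint's range is limited). The gripper opens to 95 mm and grips with 3 to 60 N. Pads are 20 mm wide; open, the fingers measure 119 mm over their backs; the gripper's body (75 mm by 180 mm) begins 59 mm behind the grasp point.
Start: joints at [1.14, 0.491, 1.559, -0, 1.092, -0.106], TCP at [199.433, 592.346, 214.661] pointing down, gripper open.
Joint ranges: [-3.1, 3.1], [-0.84, 2.19], [0.05, 2.79], [-1.13, 4.28], [0.06, 2.93], [-2.69, 2.69]. Speed limits (rad/s): [2.22, 2.22, 2.79, 3.14, 3.14, 3.14].

### API

Orientations are given as a rotation vector (axis times angle).
In Python, from plant import bot gives the robot as it stands.
- The arm moves only by the tool move_arm, never from a script. Its argument "series" is a list of rows, each a list of 5 numbers: the shift along the tool's x, y, z in cm, then the turn about the tool's z in rad, then the closure, from 0 (fully open) to 1 (shut). A call has exactly 10 rows; each row shifts and turns the pose as measured when the row begins, along the tool's axes as they then stand; what a row does not reach is not made up. A row lasts 1/12 s, in which the tool goes at most 41.7 mm and 7.16 degrees, less where a joint would pass 70% of its speed; a pose out of reach is approached as far as the arm can. A call with a gripper value outside its range is refused whole. The fingers move at their own pace and stop on an object; "grip_force" is the grip in N (left out, the last holds). Time passes only in rows, so rows that do not move let the fingers close, or fill a call up. It gives the time, the measured TCP pose, the force and the opening at its end, in the units of the state.
- bot.state(): the state, without advancing time (a new reading comes with each control period).
- bot.grab_frame(name): name is "scene" or "top" or "wrist"; returns a dict with "color" (384x512x3 uint8, red, green, blue), "depth" (384x512 float32, mm along the optical axis (not along the pixel's ray), 0 where there is no reading), "camera_matrix" (3x3 intrinsics, pixels), "rvec" (rotation vector, rad) and "tvec" (3), from world to camera coordinates, as OpenCV has them. Camera axes: x right, y down, z forward; pixel columns grow to the right and rows downward; lengths in mm; the calibration is good to about 2 mm. A picture is of the moment at which its call begins.
- bot.job_done(): hands the job in, once; it reports no verdict.
The state is a dict: "time_s": time; "joints": joint angles; "dq": joint speeds; "tau": joint torques, N m; "tcp_pos": TCP position; "tcp_rot": TCP orientation; "contact_force": force on the tool from outside, world axes, zero at the start; "torque": the same for the moment, N m; "finger_gap": finger opening in mm.
Only numpy, scipy, OpenCV 4.12 (cv2) and the standard library are available. Lean on these libraries where they do the work, as an engineer would, in place of code of your own. Each camera call takes 0.05 s, during which the arm holds its last target.

## Working session

There is one attempt and no reset: what is moved stays moved. The work goes in short steps, Python scripts to look and compute and a tool call to move; the robot and the scene stay as the last step left them, time stands still between calls to the robot, and variables do not carry over. Pictures are saved under pics/ and viewed, and the job is handed in when it is done.

Besides the shell and the picture viewer there is one more tool, called as name([rows], argument=value, ...), one row to a line, values as JSON. move_arm: Moves the arm, as the interface text tells. Its arguments: {"type":"object","properties":{"series":{"type":"array"},"grip_force":{"type":"number"}},"required":["series"]}

```bash
ls; mkdir -p pics; cat > h.py <<'E'
import numpy as np, cv2, pickle
from plant import bot
def grab(n,tag):
    f=bot.grab_frame(n); pickle.dump(f,open(f'{tag}_{n}.pkl','wb'))
    cv2.imwrite(f'pics/{tag}_{n}.png',cv2.cvtColor(f['color'],cv2.COLOR_RGB2BGR)); return f
def ray(f,uv):
    R=cv2.Rodrigues(np.array(f['rvec'],float))[0];t=np.array(f['tvec'],float).ravel();K=np.array(f['camera_matrix'])
    o=-R.T@t; p=cv2.undistortPoints(np.array(uv,float).reshape(-1,1,2),K,None).reshape(-1,2)
    return o,(np.c_[p,np.ones(len(p))])@R
def onz(f,uv,z):
    o,d=ray(f,uv); return o+d*((z-o[2])/d[:,2])[:,None]
def cloud(f):
    z=f['depth'];h,w=z.shape;v,u=np.mgrid[:h,:w]
    o,d=ray(f,np.c_[u.ravel(),v.ravel()]); return (o+d*z.reshape(-1,1)).reshape(h,w,3)
E
python3 - <<'E'
from h import *
for n in('top','scene','wrist'): f=grab(n,'a')
s=bot.state();print({k:np.round(v,3) for k,v in s.items()})
E
```

```text
pics
{'time_s': np.float64(0.15), 'joints': array([ 1.14 ,  0.491,  1.559, -0.   ,  1.092, -0.106]), 'dq': array([ 0.   , -0.003, -0.001, -0.   ,  0.001,  0.001]), 'tau': array([ 0.0000e+00, -6.1290e+01, -2.5828e+01,  6.9000e-02,  4.7000e-02,
       -0.0000e+00]), 'tcp_pos': array([199.348, 592.167, 214.217]), 'tcp_rot': array([-5.08e-01, -3.10e+00,  1.00e-03]), 'contact_force': array([ 0.469, -0.312, -0.35 ]), 'torque': array([-0.018, -0.03 ,  0.048]), 'finger_gap': np.float64(94.951)}
```

View pics/a_top.png

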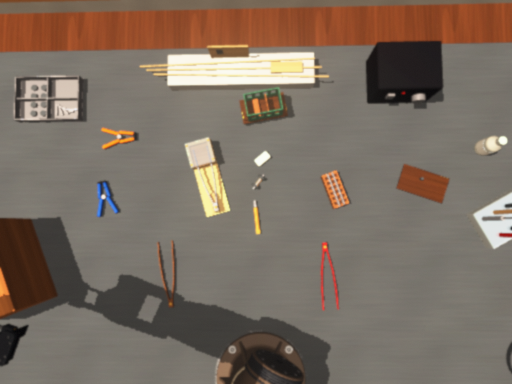

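View pics/a_scene.png

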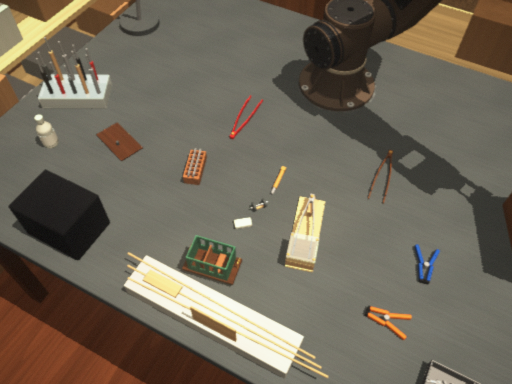

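View pics/a_wrist.png

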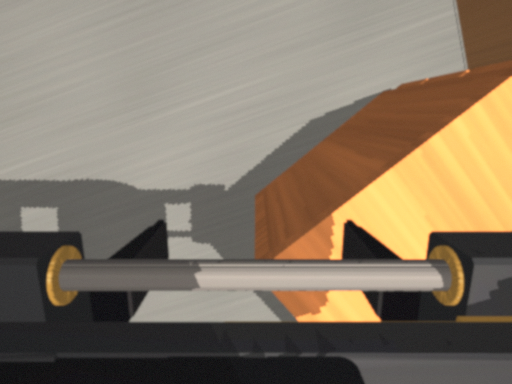

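```bash
python3 - <<'E'
from h import *
f=pickle.load(open('a_top.pkl','rb'));g=pickle.load(open('a_scene.pkl','rb'))
c=cv2.cvtColor(f['color'],cv2.COLOR_RGB2BGR);d=cv2.cvtColor(g['color'],cv2.COLOR_RGB2BGR)
a=cv2.resize(c[130:222,175:245],None,fx=6,fy=6,interpolation=cv2.INTER_NEAREST)
b=cv2.resize(c[160:216,315:355],None,fx=6,fy=6,interpolation=cv2.INTER_NEAREST)
b=cv2.copyMakeBorder(b,0,a.shape[0]-b.shape[0],0,0,cv2.BORDER_CONSTANT)
cv2.imwrite('pics/z1.png',np.hstack([a,b]))
a=cv2.resize(d[190:275,275:335],None,fx=6,fy=6,interpolation=cv2.INTER_NEAREST)
b=cv2.resize(d[140:190,175:215],None,fx=6,fy=6,interpolation=cv2.INTER_NEAREST)
b=cv2.copyMakeBorder(b,0,a.shape[0]-b.shape[0],0,0,cv2.BORDER_CONSTANT)
cv2.imwrite('pics/z2.png',np.hstack([a,b]))
P=cloud(f);print(f['camera_matrix'],P[300,256])
for (u,v) in [(207,180),(217,210),(200,150),(335,188),(270,105),(263,158),(258,182),(257,217)]: print(u,v,np.round(P[v,u],0), np.round(onz(f,[(u,v)],0)[0],0))
E
```

```text
[[405.13259036   0.         258.2729591 ]
 [  0.         405.13259036 195.30133178]
 [  0.           0.           1.        ]] [209.19433723  11.01478782  -2.34665234]
207 180 [554. 150.   9.] [555. 151.   0.]
217 210 [465. 116.  45.] [467. 122.   0.]
200 150 [634. 164.  49.] [644. 172.   0.]
335 188 [ 525. -216.   26.] [ 527. -220.    0.]
270 105 [768. -35.  22.] [775. -35.   0.]
263 158 [615. -13.  12.] [617. -13.   0.]
258 182 [546.   2.  10.] [547.   2.   0.]
257 217 [445.   6.  15.] [446.   6.   0.]
```

View pics/z1.png

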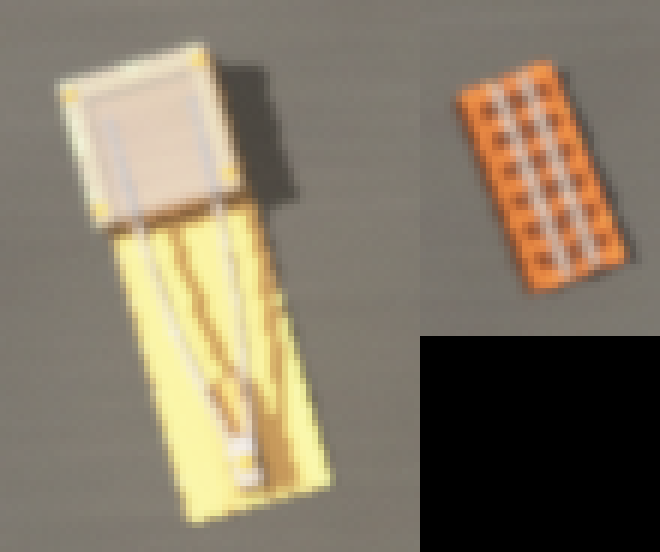

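View pics/z2.png

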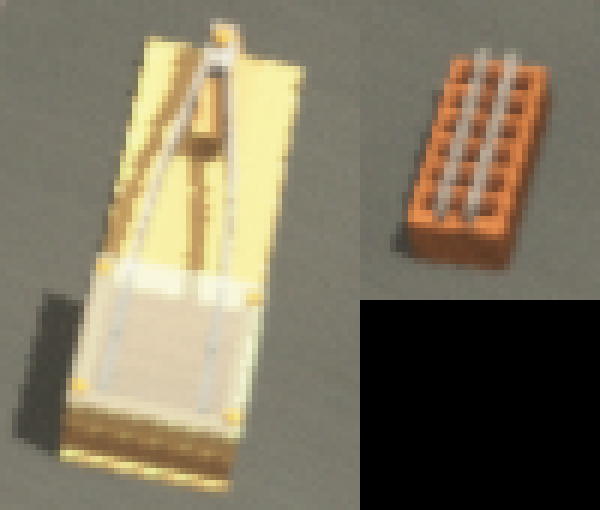

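```bash
cat >> h.py <<'E'
def rect(f,mask,z):
    n,l,st,_=cv2.connectedComponentsWithStats(mask.astype(np.uint8)); i=1+np.argmax(st[1:,4])
    m=(l==i).astype(np.uint8); c=max(cv2.findContours(m,cv2.RETR_EXTERNAL,cv2.CHAIN_APPROX_NONE)[0],key=cv2.contourArea)
    w=onz(f,c.reshape(-1,2),z)[:,:2]; (cx,cy),(a,b),_=r=cv2.minAreaRect(w.astype(np.float32))
    bx=cv2.boxPoints(r); e=[bx[1]-bx[0],bx[2]-bx[1]]; e=max(e,key=np.linalg.norm); th=np.arctan2(e[1],e[0])
    if th<-np.pi/2: th+=np.pi
    if th>np.pi/2: th-=np.pi
    return np.round([cx,cy],1),np.round([a,b],1),round(float(th),4)
E
python3 - <<'E'
from h import *
f=pickle.load(open('a_top.pkl','rb'))
hsv=cv2.cvtColor(f['color'],cv2.COLOR_RGB2HSV)
P=cloud(f)
# track: height > 15 in its window
w=np.zeros(hsv.shape[:2],bool);w[160:216,315:355]=1
print('track h', rect(f,w&(P[...,2]>22),34))
print('track c', rect(f,w&(hsv[...,1]>110),30))
w[:]=0;w[128:225,175:245]=1
yl=w&(hsv[...,1]>70)&(hsv[...,2]>150)
print('base', rect(f,w&((hsv[...,1]>60)&(hsv[...,2]>120)),6))
print('tun', rect(f,w&(P[...,2]>44)&(P[...,2]<54),50))
# per-row grey bright tweezers between mouth and rear
for v in range(168,214,4):
    row=hsv[v,190:232]; print(v,[int(190+i) for i in np.where((row[:,1]<60)&(row[:,2]>165))[0]], np.round(P[v,190:232,2]).astype(int).tolist()[::2])
E
```

```text
track h (array([ 521., -214.]), array([99.5, 45.9]), 0.3458)
track c (array([ 518.5, -204.8]), array([102.4,  31.8]), 0.3566)
base (array([561.1, 148. ]), array([222.8,  78.3]), 0.2934)
tun (array([625.8, 163.5]), array([74. , 70.6]), 0.2678)
168 [198] [1, 36, 29, 23, 37, 7, 9, 4, 6, 6, 10, 39, 8, 5, 8, 1, -2, 2, 1, 5, -1]
172 [199] [-1, 1, 6, 3, 7, 35, 4, 13, 5, 4, 5, 38, 2, 10, 8, -2, -2, 0, -3, 0, 6]
176 [213] [2, 0, 1, 9, 7, 11, 8, 6, 11, 3, 4, 4, 37, 6, 5, 9, 1, 5, -1, 0, -2]
180 [202, 214] [0, 4, -2, 0, 7, 4, 42, 4, 9, 4, 7, 10, 39, 6, 6, 7, -3, 1, 1, 2, 1172]
184 [203, 204] [-2, -2, 1, 1, 7, 6, 5, 40, 7, 4, 11, 9, 5, 7, 6, 5, 4, 1, 0, -2, 1]
188 [205, 215] [3, -2, 5, 2, 1, 5, 7, 6, 1172, 6, 10, 7, 4, 6, 11, 8, 7, -1, 1, 0, 2]
192 [207] [1, -1, 0, -1, 1, 6, 9, 11, 5, 35, 9, 7, 5, 33, 6, 9, 4, 6, 0, 1, 0]
196 [209] [3, 1, 4, -4, 2, -1, 8, 9, 7, 5, 35, 27, 30, 40, 8, 8, 13, 11, 7, 6, -4]
200 [211, 216] [-2, -1, 0, 5, 4, -2, 4, 8, 7, 3, 9, 34, 27, 37, 8, 7, 5, 8, 7, 1, 1]
204 [213, 214, 215, 216, 217] [0, 4, 0, -1, 3, -3, 2, 7, 9, 3, 7, 6, 38, 38, 8, 11, 6, 6, 6, 10, 1]
208 [214, 217, 218] [-1, 0, 2, 0, 0, 5, 1, -1, 8, 6, 4, 10, 42, 46, 43, 6, 1, 4, 11, 5, -1]
212 [] [-3, 3, 1, 0, -4, 5, 0, -2, 7, 6, 4, 9, 5, 21, 7, 9, 4, 3, 1, -2, 3]
```

move_arm([
  [-3.0,-2.0,0,0,0],
  [-3.0,-2.0,0,0,0],
  [-3.0,-2.0,0,0,0],
  [-3.0,-2.0,0,0,0],
  [-3.0,-2.0,0,0,0],
  [-3.0,-2.0,0,0,0],
  [-3.0,-2.0,0,0,0],
  [-3.0,-2.0,0,0,0],
  [-3.0,-2.0,0,0,0],
  [-3.0,-2.0,0,0,0],
], grip_force=20)

```text
time_s: 0.98
tcp_pos: [423.9, 299.1, 211.7]
tcp_rot: [-0.491, -3.1, 0.004]
contact_force: [0.3, -0.1, 0.1]
finger_gap: 95.1
```

```bash
cat >> h.py <<'E'
def pose():
    s=bot.state(); R=cv2.Rodrigues(np.array(s['tcp_rot'],float))[0]; return s,np.array(s['tcp_pos'],float),R
def togo(goal,yawaxis):
    """goal TCP mm, yawaxis = desired world angle of tool y (mod pi); prints tool-frame shift cm, turn about tool z, in current frame"""
    s,p,R=pose(); d=R.T@(np.array(goal)-p)/10
    a=np.arctan2(R[1,1],R[0,1]); t=(yawaxis-a+np.pi/2)%np.pi-np.pi/2
    print('t',round(float(s['time_s']),2),'tcp',np.round(p,1),'yang',round(float(a),4),'tilt',np.round(R[:2,2],4),'gap',round(float(s['finger_gap']),2),'F',np.round(s['contact_force'],1))
    print('shift cm',np.round(d,2),'turn',round(float(-t),4))
E
python3 -c "
from h import *
togo([535,142,200],.28+np.pi/2)"
```

```text
t 0.98 tcp [423.9 299.1 211.7] yang 1.2564 tilt [-0.0027 -0.002 ] gap 95.1 F [ 0.3 -0.1  0.1]
shift cm [-15.43 -11.5    1.17] turn -0.5944
```

move_arm([
  [-3.2,-2.4,0.2,0,0],
  [-3.2,-2.4,0.2,0,0],
  [-3.2,-2.4,0.2,0,0],
  [-3.2,-2.4,0.2,0,0],
  [-2.4,-2.0,0.2,0,0],
  [0,0,0,-0.12,0],
  [0,0,0,-0.12,0],
  [0,0,0,-0.12,0],
  [0,0,0,-0.12,0],
  [0,0,0,-0.12,0],
])

```text
time_s: 1.82
tcp_pos: [540.3, 125.1, 199.4]
tcp_rot: [0.465, -3.102, 0.003]
contact_force: [0.1, -0.5, -0.6]
finger_gap: 95.0
```

```bash
python3 -c "
from h import *
grab('wrist','b');grab('top','b')
togo([535,142,200],.28+np.pi/2)"
```

```text
t 1.92 tcp [540.3 125.3 199.4] yang 1.8645 tilt [-0.0044 -0.0027] gap 95.1 F [ 0.6  0.3 -0.3]
shift cm [ 0.02  1.75 -0.06] turn 0.0137
```

View pics/b_wrist.png

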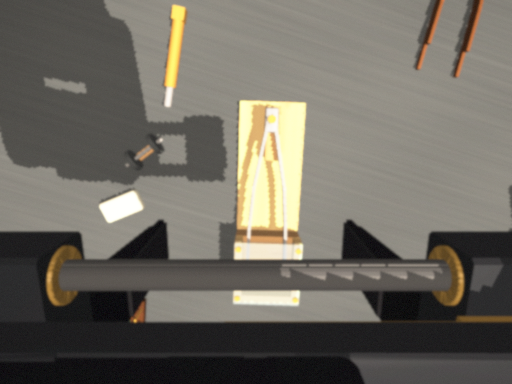

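```bash
python3 - <<'E'
from h import *
f=pickle.load(open('b_wrist.pkl','rb'))
c=cv2.cvtColor(f['color'],cv2.COLOR_RGB2BGR)
cv2.imwrite('pics/z3.png',cv2.resize(c[90:312,220:320],None,fx=4,fy=2.6,interpolation=cv2.INTER_NEAREST) if 0 else cv2.resize(c[95:245,225:315],None,fx=5,fy=4,interpolation=cv2.INTER_NEAREST))
hsv=cv2.cvtColor(f['color'],cv2.COLOR_RGB2HSV);P=cloud(f)
for v in range(106,240,6):
    i=np.where((hsv[v,240:302,1]<60)&(hsv[v,240:302,2]>150))[0]+240
    print(v,i.tolist(),np.round(np.median(P[v,i,2])) if len(i) else '',hsv[v,252,:].tolist())
E
```

```text
106 [241, 242, 243, 244, 245, 246, 247, 248, 249, 291, 292, 293, 294, 295, 296, 297, 298, 299, 300, 301] 6.0 [24, 104, 245]
112 [241, 242, 243, 244, 245, 246, 247, 248, 249, 266, 267, 268, 269, 270, 271, 272, 273, 274, 275, 276, 277, 278, 286, 287, 288, 289, 290, 291, 292, 293, 294, 295, 296, 297, 298, 299, 300, 301] 7.0 [20, 117, 233]
118 [241, 242, 243, 244, 245, 246, 247, 248, 266, 276, 277, 278, 286, 287, 288, 289, 290, 291, 292, 293, 294, 295, 296, 297, 298, 299, 300, 301] 6.0 [22, 114, 238]
124 [241, 242, 243, 244, 245, 246, 247, 248, 265, 266, 267, 268, 269, 270, 271, 272, 273, 274, 275, 276, 277, 278, 286, 287, 288, 289, 290, 291, 292, 293, 294, 295, 296, 297, 298, 299, 300, 301] 7.0 [24, 106, 244]
130 [240, 241, 242, 243, 244, 245, 246, 247, 248, 265, 266, 267, 268, 269, 270, 271, 272, 273, 274, 275, 276, 277, 278, 286, 287, 288, 289, 290, 291, 292, 293, 294, 295, 296, 297, 298, 299, 300, 301] 7.0 [18, 123, 224]
136 [240, 241, 242, 243, 244, 245, 246, 263, 264, 265, 266, 267, 275, 276, 277, 278, 279, 286, 287, 288, 289, 290, 291, 292, 293, 294, 295, 296, 297, 298, 299, 300] 
[... 2171 characters left out ...]
80, 283, 284, 285, 286, 287, 288, 289, 290, 291, 292, 293, 294, 295, 300] 7.0 [25, 24, 253]
214 [244, 245, 249, 250, 251, 252, 253, 254, 255, 256, 257, 258, 260, 263, 264, 265, 266, 267, 277, 278, 279, 280, 283, 284, 285, 286, 287, 288, 289, 290, 291, 292, 293, 294, 295, 299, 300] 6.0 [27, 33, 254]
220 [244, 245, 248, 249, 250, 251, 252, 253, 254, 255, 256, 257, 264, 265, 266, 267, 277, 278, 279, 280, 283, 284, 285, 286, 287, 288, 289, 290, 291, 292, 293, 294, 299] 6.0 [29, 42, 254]
226 [248, 249, 250, 284, 285, 286, 287, 288, 289, 290, 291, 292, 293, 294, 299] 7.0 [24, 92, 247]
232 [247, 248, 249, 250, 283, 284, 285, 286] 40.0 [15, 119, 131]
238 [248, 249, 284, 285, 286] 40.0 [15, 135, 219]
```

View pics/z3.png

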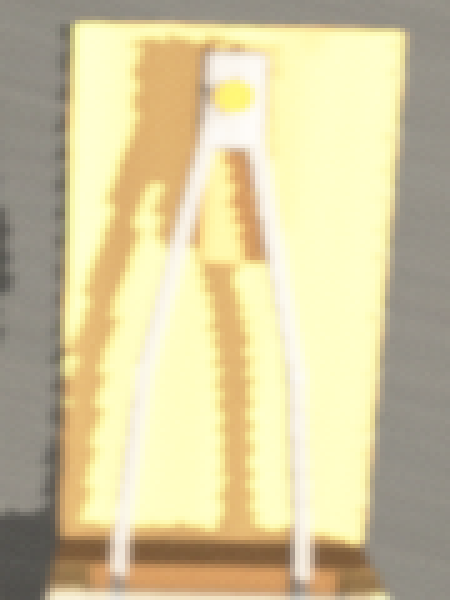

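```bash
cat >> h.py <<'E'
def tweez(f,win,zlo=33,zhi=46,th0=.28,c0=(550.,146.)):
    P=cloud(f); v0,v1,u0,u1=win; Q=P[v0:v1,u0:u1].reshape(-1,3); Q=Q[(Q[:,2]>zlo)&(Q[:,2]<zhi)]
    c0=np.array(c0); A=np.array([[np.cos(th0),np.sin(th0)],[-np.sin(th0),np.cos(th0)]]); q=(Q[:,:2]-c0)@A.T
    return Q,q,A,c0
E
python3 - <<'E'
from h import *
f=pickle.load(open('b_wrist.pkl','rb'))
Q,q,A,c0=tweez(f,(95,238,225,315),35,45)
print(len(q),q.min(0),q.max(0),np.median(Q[:,2]))
X=[];M=[]
for x in np.arange(-110,40,8):
    s=q[(q[:,0]>=x)&(q[:,0]<x+8)]
    if len(s)<4: continue
    m=s[:,1].mean();L=s[s[:,1]>m,1];R=s[s[:,1]<=m,1]
    print(int(x+4),len(s),np.round([np.median(L),np.median(R),L.max(),R.min(),(L.max()+R.min())/2,(np.median(L)+np.median(R))/2],1))
    X.append(x+4);M.append((np.median(L)+np.median(R))/2)
print(np.polyfit(X,M,1))
print('base',rect(f,(cloud(f)[...,2]>3)&(cloud(f)[...,2]<9)&(np.mgrid[:384,:512][1]>225)&(np.mgrid[:384,:512][1]<315)&(np.mgrid[:384,:512][0]<240),6))
E
```

```text
1030 [-90.47802219 -38.14132837] [44.34597901 15.82239088] 40.048577303225045
-90 63 [ 0.2 -6.5  3.3 -9.4 -3.1 -3.2]
-82 117 [ 0.2 -6.4  3.4 -9.3 -3.  -3.1]
-74 103 [-0.3 -6.3  2.8 -9.1 -3.2 -3.3]
-66 82 [  1.   -7.9   3.9 -10.8  -3.4  -3.5]
-58 56 [  3.1 -10.2   5.1 -11.7  -3.3  -3.5]
-50 54 [  4.4 -12.4   6.5 -13.5  -3.5  -4. ]
-42 54 [  5.7 -13.3   7.7 -15.2  -3.8  -3.8]
-34 52 [  7.  -15.1   9.1 -17.1  -4.   -4.1]
-26 50 [  8.7 -17.   10.3 -18.9  -4.3  -4.1]
-18 49 [ 10.4 -17.9  11.7 -19.9  -4.1  -3.8]
-10 52 [ 10.8 -19.7  13.  -20.8  -3.9  -4.5]
-2 47 [ 12.  -20.6  13.3 -21.7  -4.2  -4.3]
6 47 [ 12.4 -21.5  13.6 -22.6  -4.5  -4.6]
14 52 [ 12.7 -22.   15.  -23.6  -4.3  -4.6]
22 52 [ 13.5 -22.9  15.4 -24.5  -4.6  -4.7]
30 49 [ 14.3 -23.3  15.7 -24.4  -4.4  -4.5]
38 44 [ 14.6 -24.2  15.8 -25.3  -4.7  -4.8]
[-0.01322584 -4.36684788]
base (array([526.1, 136.7]), array([143.8,  69.8]), 0.264)
```

```bash
python3 -c "
from h import *
togo([563,145,15],.267+np.pi/2)"
```

```text
t 1.92 tcp [540.3 125.3 199.4] yang 1.8645 tilt [-0.0044 -0.0027] gap 95.1 F [ 0.6  0.3 -0.3]
shift cm [-2.84  1.25 18.43] turn 0.0267
```

move_arm([
  [-1.0,0.5,2.0,0.027,0],
  [-1.0,0.5,2.0,0,0],
  [-0.8,0.3,2.0,0,0],
  [0,0,2.0,0,0],
  [0,0,2.0,0,0],
  [0,0,2.0,0,0],
  [0,0,0,0,0],
  [0,0,0,0,0],
  [0,0,0,0,0],
  [0,0,0,0,0],
])

```text
time_s: 2.75
tcp_pos: [565.5, 147.0, 77.0]
tcp_rot: [0.349, -3.122, 0.003]
contact_force: [0.4, 0.6, 0.5]
finger_gap: 95.1
```

```bash
python3 -c "
from h import *
togo([563,145,15],.267+np.pi/2)"
```

```text
t 2.75 tcp [565.5 147.   77. ] yang 1.7933 tilt [-0.0003 -0.0021] gap 95.07 F [0.4 0.6 0.5]
shift cm [ 0.28 -0.13  6.2 ] turn -0.0445
```

move_arm([
  [0.25,-0.1,0.5,-0.044,0],
  [0,0,1.0,0,0],
  [0,0,1.0,0,0],
  [0,0,1.0,0,0],
  [0,0,1.0,0,0],
  [0,0,0.8,0,0],
  [0,0,0.5,0,0],
  [0,0,0,0,0],
  [0,0,0,0,0],
  [0,0,0,0,0],
])

```text
time_s: 3.58
tcp_pos: [565.6, 145.7, 17.4]
tcp_rot: [-0.406, 3.11, -0.003]
contact_force: [-0.6, 0.7, -0.5]
finger_gap: 95.3
```

```bash
python3 -c "
from h import *
grab('wrist','c');grab('top','c');grab('scene','c')
togo([563,145,15],.267+np.pi/2)"
```

```text
t 3.73 tcp [565.8 145.7  17.8] yang 1.8304 tilt [ 0.0064 -0.0011] gap 95.29 F [-0.2  1.6  1.2]
shift cm [0.29 0.   0.28] turn -0.0074
```

View pics/c_wrist.png

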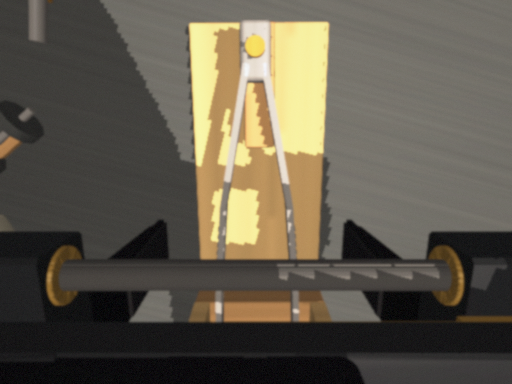

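move_arm([
  [0.2,0,0.2,0,0.4],
  [0,0,0,0,0.5],
  [0,0,0,0,0.55],
  [0,0,0,0,0.6],
  [0,0,0,0,0.65],
  [0,0,0,0,0.68],
  [0,0,0,0,0.7],
  [0,0,0,0,0.7],
  [0,0,0,0,0.7],
  [0,0,0,0,0.7],
], grip_force=15)

```text
time_s: 4.57
tcp_pos: [564.2, 145.3, 16.9]
tcp_rot: [-0.406, 3.107, -0.003]
contact_force: [-0.3, 0.6, -0.0]
finger_gap: 33.8
```

```bash
python3 -c "
from h import *
grab('wrist','d')
togo([563,145,15],.267+np.pi/2)"
```

```text
t 4.62 tcp [564.2 145.3  16.9] yang 1.8303 tilt [ 0.0087 -0.0008] gap 31.19 F [0.  0.2 0.5]
shift cm [0.13 0.   0.19] turn -0.0075
```

View pics/d_wrist.png

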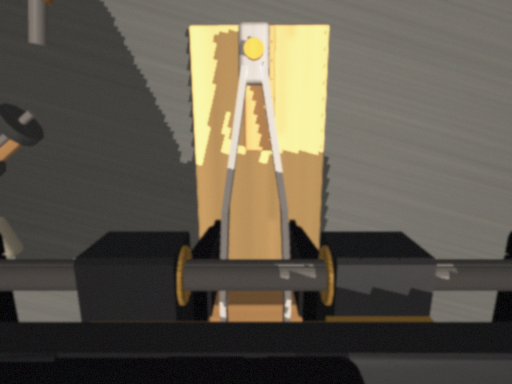

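move_arm([
  [0,0,0.1,0,0.72],
  [0,0,0,0,0.74],
  [0,0,0,0,0.747],
  [0,0,0,0,0.747],
  [0,0,0,0,0.747],
  [0,0,0,0,0.747],
  [0,0,0,0,0.747],
  [0,0,0,0,0.747],
  [0,0,0,0,0.747],
  [0,0,0,0,0.747],
])

```text
time_s: 5.45
tcp_pos: [564.6, 145.3, 16.6]
tcp_rot: [-0.405, 3.106, -0.003]
contact_force: [0.6, 0.3, 0.9]
finger_gap: 24.2
```

```bash
python3 -c "
from h import *
grab('wrist','e')
togo([563,145,15],.267+np.pi/2)"
```

```text
t 5.5 tcp [564.5 145.3  16.6] yang 1.8304 tilt [ 0.0097 -0.0007] gap 24.08 F [0.4 0.3 0. ]
shift cm [0.16 0.01 0.15] turn -0.0074
```

View pics/e_wrist.png

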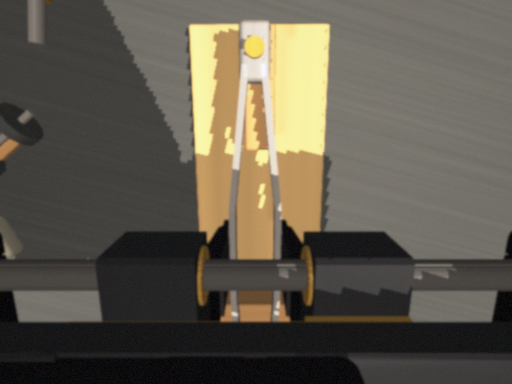

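move_arm([
  [0,0,-0.25,0,0.747],
  [0,0,0,0,0.747],
  [0.5,0,0,0,0.747],
  [1.0,0,0,0,0.747],
  [1.0,0,0,0,0.747],
  [1.0,0,0,0,0.747],
  [1.0,0,0,0,0.747],
  [1.0,0,0,0,0.747],
  [1.0,0,0,0,0.747],
  [0.5,0,0,0,0.747],
])

```text
time_s: 6.33
tcp_pos: [488.6, 125.6, 18.1]
tcp_rot: [-0.406, 3.108, -0.003]
contact_force: [0.1, 0.5, 0.1]
finger_gap: 24.1
```

```bash
python3 -c "
from h import *
grab('wrist','f');grab('scene','f')
p=np.array([564.5,145.3])-80*np.array([np.cos(.267),np.sin(.267)]);print(p)
togo([*p,20],.267+np.pi/2)"
```

```text
[487.3346598  124.19288576]
t 6.43 tcp [489.4 125.7  18.2] yang 1.8306 tilt [ 0.0076 -0.0009] gap 24.11 F [-0.3 -0.5 -0.2]
shift cm [ 0.24 -0.09 -0.18] turn -0.0072
```

View pics/f_wrist.png

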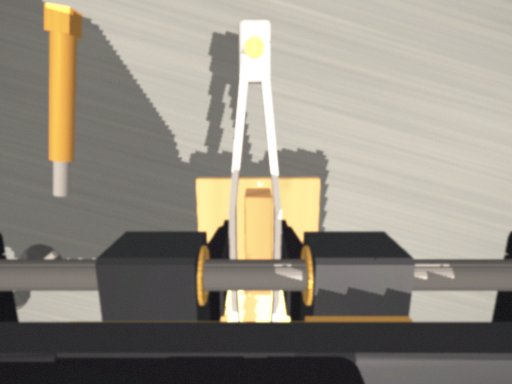

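View pics/f_scene.png

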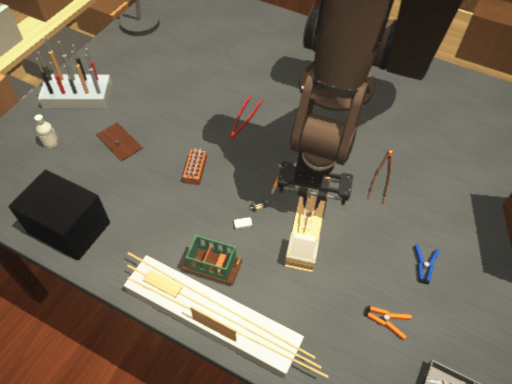

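move_arm([
  [0,0,-1.0,0,0.747],
  [0,0,-2.0,0,0.747],
  [0,0,-2.5,0,0.747],
  [0,0,-2.5,0,0.747],
  [0.4,-1.0,-2.0,0,0.747],
  [0.8,-2.0,0,0,0.747],
  [1.2,-3.0,0,0,0.747],
  [1.2,-3.0,0,0,0.747],
  [1.2,-3.0,0,0,0.747],
  [1.2,-3.0,0,0,0.747],
])

```text
time_s: 7.27
tcp_pos: [474.0, -35.2, 130.9]
tcp_rot: [-0.419, 3.095, -0.006]
contact_force: [0.7, 0.1, -1.4]
finger_gap: 23.9
```

```bash
python3 -c "
from h import *
togo([437,-244,115],.346+np.pi/2)"
```

```text
t 7.27 tcp [474.  -35.2 130.9] yang 1.8399 tilt [ 0.0182 -0.0014] gap 23.92 F [ 0.7  0.1 -1.4]
shift cm [  9.15 -19.14   1.55] turn -0.0769
```

move_arm([
  [1.3,-2.8,0,-0.02,0.747],
  [1.3,-2.8,0,-0.02,0.747],
  [1.3,-2.8,0,-0.02,0.747],
  [1.3,-2.8,0.3,0,0.747],
  [1.3,-2.8,0.3,0,0.747],
  [0.8,-1.5,0.3,0,0.747],
  [0.4,-0.7,0.2,0,0.747],
  [0,0,0,0,0.747],
  [0,0,0,0,0.747],
  [0,0,0,0,0.747],
])

```text
time_s: 8.1
tcp_pos: [451.2, -227.7, 127.4]
tcp_rot: [-0.507, 3.073, -0.018]
contact_force: [-0.4, 0.6, -0.5]
finger_gap: 24.0
```

```bash
python3 -c "
from h import *
for n in ('wrist','top','scene'): grab(n,'g')
togo([437,-244,115],.346+np.pi/2)"
```

```text
t 8.25 tcp [ 451.2 -227.4  127.3] yang 1.8987 tilt [ 0.0283 -0.0068] gap 24.28 F [ 0.6 -0.3 -0.4]
shift cm [ 1.91 -1.09  1.2 ] turn -0.0181
```

View pics/g_wrist.png

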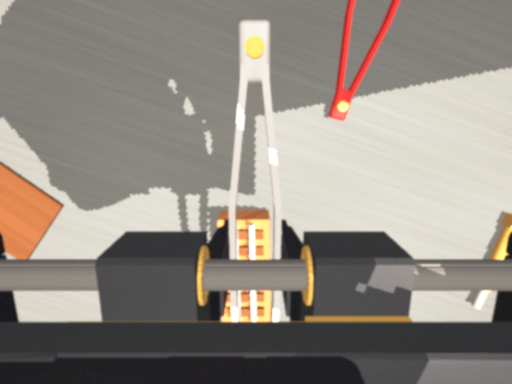

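View pics/g_top.png

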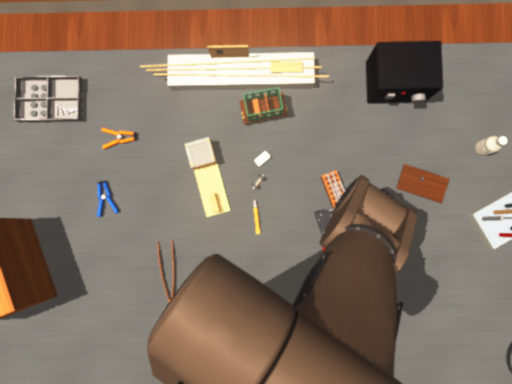

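View pics/g_scene.png

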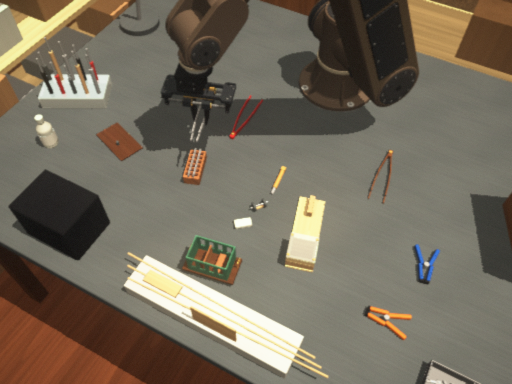

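```bash
cat > m.py <<'E'
from h import *
def rails(f,win,name):
    P=cloud(f);v0,v1,u0,u1=win
    w=np.zeros(P.shape[:2],bool);w[v0:v1,u0:u1]=1
    hsv=cv2.cvtColor(f['color'],cv2.COLOR_RGB2HSV)
    print(name,'h',rect(f,w&(P[...,2]>22)&(P[...,2]<50),34))
    m=w&(hsv[...,1]<75)&(P[...,2]>30)&(P[...,2]<50)
    v,u=np.where(m); X=onz(f,np.c_[u,v],40)[:,:2]
    th=.346;c=np.array([521,-214.]);A=np.array([[np.cos(th),np.sin(th)],[-np.sin(th),np.cos(th)]]);q=(X-c)@A.T
    for s in (1,-1):
        k=q[(q[:,1]*s>2)&(q[:,1]*s<12)]
        if len(k)>5: print(len(k),s,np.polyfit(k[:,0],k[:,1],1),k[:,0].min(),k[:,0].max())
if __name__=='__main__':
    rails(pickle.load(open('a_top.pkl','rb')),(160,216,315,355),'top')
    rails(pickle.load(open('a_scene.pkl','rb')),(140,190,175,215),'scene')
E
python3 m.py; python3 - <<'E'
from h import *
f=pickle.load(open('g_wrist.pkl','rb'))
c=cv2.cvtColor(f['color'],cv2.COLOR_RGB2BGR)
cv2.imwrite('pics/z4.png',cv2.resize(c[190:325,200:305],None,fx=6,fy=4,interpolation=cv2.INTER_NEAREST))
g=pickle.load(open('g_scene.pkl','rb'));c=cv2.cvtColor(g['color'],cv2.COLOR_RGB2BGR)
cv2.imwrite('pics/z5.png',cv2.resize(c[90:190,165:245],None,fx=6,fy=6,interpolation=cv2.INTER_NEAREST))
E
```

```text
top h (array([ 521., -214.]), array([99.5, 45.9]), 0.3458)
45 1 [-3.57274950e-03  6.05174969e+00] -42.83040693533695 44.60800031349879
42 -1 [-3.35092084e-03 -7.58657984e+00] -41.48864828651087 42.360940952577344
scene h (array([ 529.1, -211.5]), array([111.8,  46.3]), 0.3419)
44 1 [0.01003944 5.96064528] -41.10329944802427 51.77311894380188
46 -1 [ 0.01271855 -8.0070462 ] -42.54478508943392 53.82949872997485
```

View pics/z4.png

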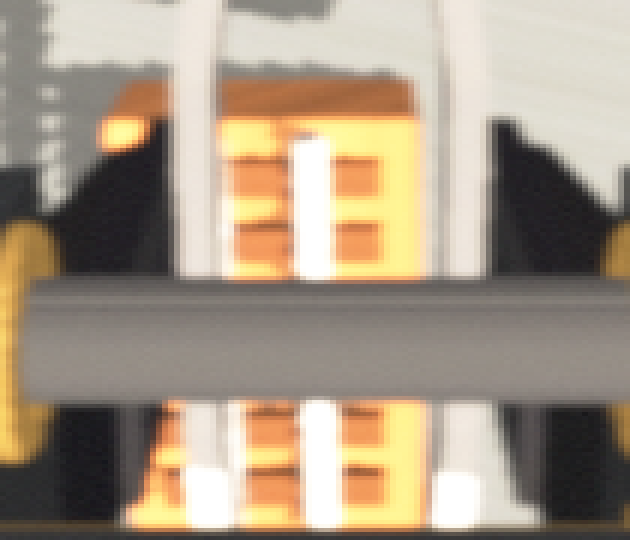

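View pics/z5.png

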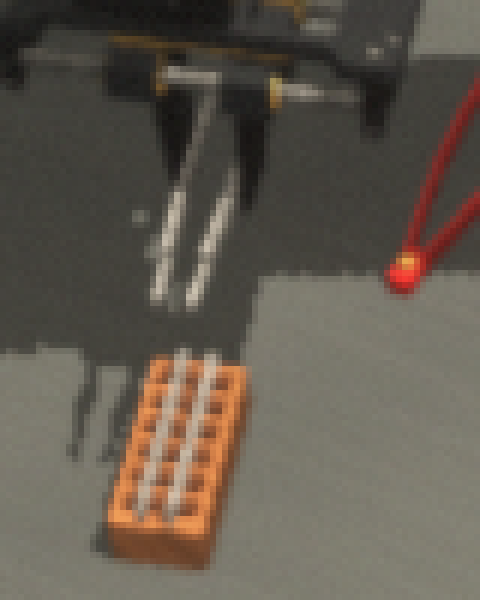

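```bash
cat >> m.py <<'E'
def tw(f,win,p,R,zlo,zhi):
    P=cloud(f);v0,v1,u0,u1=win; Q=P[v0:v1,u0:u1].reshape(-1,3);Q=Q[(Q[:,2]>zlo)&(Q[:,2]<zhi)]
    q=(Q-p)@R; print('rear toolx',q[:,0].max(),'toolz med',np.median(q[:,2]))
    X=[];M=[]
    for x in np.arange(20,105,8):
        s=q[(q[:,0]>=x)&(q[:,0]<x+8)]
        if len(s)<4: continue
        m=s[:,1].mean();a=np.median(s[s[:,1]>m,1]);b=np.median(s[s[:,1]<=m,1]);X.append(x+4);M.append((a+b)/2)
        print(x+4,len(s),np.round([a,b,(a+b)/2,np.median(s[:,2])],2))
    print('mid fit',np.polyfit(X,M,1))
E
python3 - <<'E'
from m import *
f=pickle.load(open('g_wrist.pkl','rb'));s,p,R=pose()
tw(f,(5,235,215,300),p,R,110,180)
togo([439.5,-244.3,45],.346+np.pi/2)
E
```

```text
rear toolx 104.35988741704155 toolz med -24.256474307228622
24 255 [  9.6  -10.95  -0.68 -23.8 ]
32 254 [  9.05 -10.43  -0.69 -23.91]
40 255 [  8.06  -9.45  -0.7  -24.  ]
48 269 [  7.1   -8.76  -0.83 -24.15]
56 288 [  6.47  -7.82  -0.67 -24.18]
64 293 [  5.59  -6.87  -0.64 -24.24]
72 310 [  4.68  -6.27  -0.8  -24.45]
80 474 [  2.97  -4.58  -0.8  -24.42]
88 673 [  2.1   -3.98  -0.94 -24.7 ]
96 624 [  2.39  -4.01  -0.81 -25.19]
104 340 [  2.05  -3.98  -0.96 -24.49]
mid fit [-0.00305141 -0.57892072]
t 8.25 tcp [ 451.2 -227.4  127.3] yang 1.8987 tilt [ 0.0283 -0.0068] gap 24.28 F [ 0.6 -0.3 -0.4]
shift cm [ 1.86 -1.09  8.21] turn -0.0181
```

move_arm([
  [0.6,-0.4,0.5,-0.02,0.747],
  [0.6,-0.4,1.0,0,0.747],
  [0.5,-0.3,1.0,0,0.747],
  [0,0,1.0,0,0.747],
  [0,0,1.0,0,0.747],
  [0,0,0.5,0,0.747],
  [0,0,0,0,0.747],
  [0,0,0,0,0.747],
  [0,0,0,0,0.747],
  [0,0,0,0,0.747],
])

```text
time_s: 9.08
tcp_pos: [442.8, -238.6, 77.6]
tcp_rot: [-0.556, 3.063, -0.021]
contact_force: [0.1, -0.1, -1.3]
finger_gap: 24.2
```

```bash
python3 - <<'E'
from m import *
f=grab('wrist','i');g=grab('scene','i')
togo([439.5,-244.3,36],.346+np.pi/2)
c=cv2.cvtColor(f['color'],cv2.COLOR_RGB2BGR)
a=cv2.resize(c[190:325,200:305],None,fx=4,fy=4,interpolation=cv2.INTER_NEAREST)
c=cv2.cvtColor(g['color'],cv2.COLOR_RGB2BGR)
b=cv2.resize(c[100:190,170:230],None,fx=6,fy=6,interpolation=cv2.INTER_NEAREST)
cv2.imwrite('pics/z6.png',np.hstack([a,b]))
E
```

```text
t 9.18 tcp [ 442.7 -238.7   77.6] yang 1.9296 tilt [ 0.0309 -0.008 ] gap 23.8 F [-0.7  0.1 -0.7]
shift cm [ 0.61 -0.34  4.15] turn 0.0128
```

View pics/z6.png

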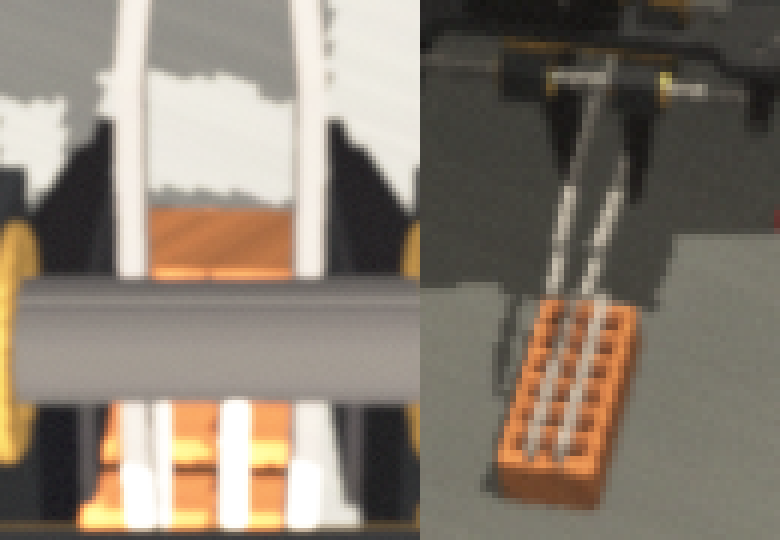

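```bash
python3 - <<'E'
from m import *
th=.346;c=np.array([521.3,-214.8]);A=np.array([[np.cos(th),np.sin(th)],[-np.sin(th),np.cos(th)]])
for n,rows in (('g',(230,236,300,306)),('i',(295,300,305))):
    f=pickle.load(open(n+'_wrist.pkl','rb'));G=f['color'].astype(int);P=cloud(f)
    for v in rows:
        r=G[v,215:290];z=P[v,215:290,2]
        m=(r.min(1)>150)&(z>30)&(z<50)
        u=np.where(m)[0]+215
        if len(u)==0: print(n,v,'none');continue
        for grp in np.split(u,np.where(np.diff(u)>1)[0]+1):
            X=onz(f,[(grp.mean(),v)],40)[:,:2]; print(n,v,grp[0],grp[-1],np.round((X-c)@A.T,1)[0])
E
```

```text
g 230 237 237 [-43.4  -5.2]
g 230 248 254 [-43.3   6.3]
g 236 237 238 [-38.1  -5. ]
g 236 248 255 [-38.    6.6]
g 236 269 269 [-37.8  21. ]
g 300 239 240 [21.7 -5.2]
g 300 250 256 [21.8  6.6]
g 306 230 230 [ 27.6 -13.7]
g 306 239 241 [27.7 -4.9]
g 306 251 255 [27.8  6.5]
i 295 238 242 [-25.1  -6.3]
i 295 255 262 [-25.4   6.6]
i 300 239 241 [-21.1  -6.3]
i 300 243 243 [-21.2  -4.2]
i 300 254 262 [-21.4   6.3]
i 305 230 230 [-16.9 -13.4]
i 305 239 239 [-17.1  -7. ]
i 305 241 242 [-17.1  -5.3]
i 305 254 261 [-17.4   6. ]
i 305 263 263 [-17.5   9.9]
```

move_arm([
  [0.3,-0.15,0.3,0.012,0.747],
  [0.3,-0.2,0.5,0,0.747],
  [0,0,0.5,0,0.747],
  [0,0,0.5,0,0.747],
  [0,0,0.5,0,0.747],
  [0,0,0.3,0,0.747],
  [0,0,0,0,0.747],
  [0,0,0,0,0.747],
  [0,0,0,0,0.747],
  [0,0,0,0,0.747],
])

```text
time_s: 10.02
tcp_pos: [438.6, -245.2, 48.7]
tcp_rot: [-0.535, 3.066, -0.021]
contact_force: [0.6, 0.3, 0.0]
finger_gap: 23.9
```

```bash
python3 -c "
from h import *
togo([439.5,-244.3,36],.346+np.pi/2)"
```

```text
t 10.02 tcp [ 438.6 -245.2   48.7] yang 1.9158 tilt [ 0.0309 -0.0081] gap 23.94 F [0.6 0.3 0. ]
shift cm [-0.08  0.07  1.27] turn -0.001
```

move_arm([
  [0,0.07,0.3,0,0.747],
  [0,0,0.3,0,0.747],
  [0,0,0.3,0,0.747],
  [0,0,0.2,0,0.747],
  [0,0,0,0,0.747],
  [0,0,0,0,0.747],
  [0,0,0,0,0.747],
  [0,0,0,0,0.747],
  [0,0,0,0,0.747],
  [0,0,0,0,0.747],
])

```text
time_s: 10.85
tcp_pos: [439.1, -244.6, 37.0]
tcp_rot: [-0.535, 3.065, -0.022]
contact_force: [-0.4, 0.0, -0.2]
finger_gap: 24.3
```

```bash
python3 - <<'E'
from m import *
f=grab('wrist','j');g=grab('scene','j');grab('top','j')
togo([439.5,-244.3,36],.346+np.pi/2)
s,p,R=pose();tw(f,(5,235,215,300),p,R,35,80)
c=cv2.cvtColor(f['color'],cv2.COLOR_RGB2BGR)
a=cv2.resize(c[190:325,200:305],None,fx=4,fy=4,interpolation=cv2.INTER_NEAREST)
c=cv2.cvtColor(g['color'],cv2.COLOR_RGB2BGR)
b=cv2.resize(c[110:200,170:230],None,fx=6,fy=6,interpolation=cv2.INTER_NEAREST)
cv2.imwrite('pics/z7.png',np.hstack([a,b]))
E
```

```text
t 11.0 tcp [ 439.  -244.6   37. ] yang 1.916 tilt [ 0.0318 -0.0087] gap 24.33 F [-0.2 -0.  -0.5]
shift cm [-0.05  0.01  0.1 ] turn -0.0008
rear toolx 104.41189502896718 toolz med -24.185407619894683
24 262 [  9.82 -10.75  -0.46 -23.65]
32 250 [  9.25 -10.17  -0.46 -23.8 ]
40 259 [  8.29  -9.2   -0.46 -23.96]
48 274 [  7.33  -8.53  -0.6  -24.04]
56 279 [  6.69  -7.62  -0.47 -24.12]
64 292 [  5.8   -6.69  -0.45 -24.19]
72 312 [  4.87  -6.09  -0.61 -24.37]
80 471 [  3.16  -4.39  -0.61 -24.31]
88 684 [  2.28  -3.8   -0.76 -24.67]
96 622 [  2.63  -3.79  -0.58 -25.14]
104 325 [  2.21  -3.82  -0.81 -24.43]
mid fit [-0.00373648 -0.32967213]
```

View pics/z7.png

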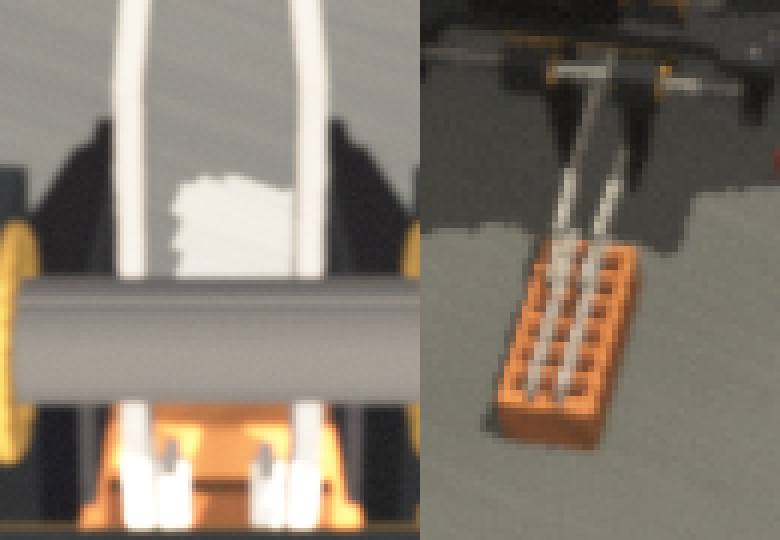

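```bash
python3 - <<'E'
from m import *
th=.346;c=np.array([521.3,-214.8]);A=np.array([[np.cos(th),np.sin(th)],[-np.sin(th),np.cos(th)]])
g=pickle.load(open('j_scene.pkl','rb'));P=cloud(g)[110:200,170:230].reshape(-1,3)
q=np.c_[(P[:,:2]-c)@A.T,P[:,2]]
for x in range(-75,55,8):
    s=q[(q[:,0]>=x)&(q[:,0]<x+8)&(abs(q[:,1])<25)&(q[:,2]>37)&(q[:,2]<80)]
    for k in (1,-1):
        t=s[s[:,1]*k>0]
        if len(t): print(x+4,k,len(t),np.round(np.median(t,0),1),'zmax',np.round(t[:,2].max(),1),end=' | ')
    print()
f=pickle.load(open('j_wrist.pkl','rb'));P=cloud(f)[290:325,215:290].reshape(-1,3)
q=np.c_[(P[:,:2]-c)@A.T,P[:,2]]
for lo,hi in((37,46),(50,70)):
  for k in(1,-1):
    t=q[(q[:,2]>lo)&(q[:,2]<hi)&(q[:,1]*k>3)&(abs(q[:,1])<14)]
    if len(t): print('wrist',lo,k,len(t),np.round(np.median(t,0),1))
E
```

```text
-71 1 17 [-73.3  13.4  58.5] zmax 78.3 | -71 -1 11 [-73.8 -14.9  61.9] zmax 75.4 | 
-63 1 3 [-62.    9.7  56. ] zmax 59.7 | -63 -1 6 [-61.5 -10.8  56.6] zmax 62.4 | 
-55 1 5 [-56.3  10.1  55.9] zmax 61.1 | -55 -1 3 [-55.8  -9.9  59.7] zmax 63.0 | 
-47 1 6 [-48.5   9.4  57.2] zmax 60.4 | -47 -1 7 [-45.4 -10.3  60. ] zmax 61.0 | 
-39 1 5 [-36.6   8.8  59. ] zmax 62.5 | -39 -1 6 [-39.4  -9.7  47.2] zmax 61.1 | 
-31 1 6 [-30.7   7.3  58.7] zmax 60.3 | -31 -1 7 [-29.3  -9.5  57.2] zmax 60.0 | 
-23 1 9 [-25.    7.9  52.8] zmax 58.5 | -23 -1 10 [-23.3  -9.3  50.1] zmax 60.5 | 
-15 1 5 [-13.    7.   49.1] zmax 57.5 | -15 -1 3 [-16.   -8.7  52.9] zmax 53.7 | 
-7 1 7 [-5.3  6.3 50. ] zmax 55.3 | -7 -1 7 [-7.3 -7.9 42.7] zmax 56.0 | 
1 1 5 [-0.6  5.4 41.6] zmax 57.0 | 1 -1 4 [-0.9 -9.1 51.4] zmax 58.4 | 
9 1 2 [11.9  5.5 40. ] zmax 41.3 | 9 -1 3 [ 7.7 -8.5 39.9] zmax 40.8 | 
17 1 1 [20.9  6.1 40.4] zmax 40.4 | 17 -1 3 [16.3 -8.9 37.3] zmax 40.5 | 
25 1 4 [27.2  5.9 40.2] zmax 41.7 | 25 -1 3 [21.6 -7.5 38.5] zmax 43.0 | 
33 1 2 [33.9  6.1 39. ] zmax 39.9 | 33 -1 4 [31.2 -8.6 39.4] zmax 43.6 | 
41 1 3 [41.1  4.9 38.2] zmax 39.1 | 41 -1 1 [39.7 -9.4 38.9] zmax 38.9 | 
49 1 3 [48.1  6.1 39.6] zmax 40.9 | 49 -1 2 [48.9 -8.5 39.8] zmax 40.2 | 
57 -1 1 [54.  -8.8 39.6] zmax 39.6 | 
wrist 37 1 58 [-44.2   6.3  39.8]
wrist 37 -1 74 [-44.2  -7.8  39.9]
wrist 50 1 237 [-62.4  10.   60.5]
wrist 50 -1 240 [-62.3 -10.2  61. ]
```

move_arm([
  [0,0,0,0,0.747],
  [0,0,0,0,0.747],
  [0,0,0,0,0.747],
  [0,0,0,0,0.747],
  [0,0,0,0,0.747],
  [0,0,0,0,0.747],
  [0,0,0,0,0.747],
  [0,0,0,0,0.747],
  [0,0,0,0,0.747],
  [0,0,0,0,0.747],
])

```text
time_s: 11.83
tcp_pos: [439.0, -244.6, 37.1]
tcp_rot: [-0.535, 3.065, -0.022]
contact_force: [-0.4, 0.1, -0.5]
finger_gap: 24.3
```

move_arm([
  [0,0,0,0,0.747],
  [0,0,0,0,0.747],
  [0,0,0,0,0.747],
  [0,0,0,0,0.747],
  [0,0,0,0,0.747],
  [0,0,0,0,0.747],
  [0,0,0,0,0.747],
  [0,0,0,0,0.747],
  [0,0,0,0,0.747],
  [0,0,0,0,0.747],
])

```text
time_s: 12.67
tcp_pos: [439.0, -244.6, 37.1]
tcp_rot: [-0.535, 3.065, -0.022]
contact_force: [-0.8, -0.6, -0.1]
finger_gap: 24.2
```

move_arm([
  [0,0,0,0,0.747],
  [0,0,0,0,0.747],
  [0,0,0,0,0.747],
  [0,0,0,0,0.747],
  [0,0,0,0,0.747],
  [0,0,0,0,0.747],
  [0,0,0,0,0.747],
  [0,0,0,0,0.747],
  [0,0,0,0,0.747],
  [0,0,0,0,0.747],
])

```text
time_s: 13.5
tcp_pos: [439.1, -244.6, 37.1]
tcp_rot: [-0.535, 3.065, -0.022]
contact_force: [0.1, 0.7, -0.5]
finger_gap: 24.4
```

move_arm([
  [0,0,0,0,0.747],
  [0,0,0,0,0.747],
  [0,0,0,0,0.747],
  [0,0,0,0,0.747],
  [0,0,0,0,0.747],
  [0,0,0,0,0.747],
  [0,0,0,0,0.747],
  [0,0,0,0,0.747],
  [0,0,0,0,0.747],
  [0,0,0,0,0.747],
])

```text
time_s: 14.33
tcp_pos: [439.1, -244.6, 37.1]
tcp_rot: [-0.535, 3.065, -0.022]
contact_force: [0.1, -0.3, -0.4]
finger_gap: 24.2
```

move_arm([
  [0,0,0,0,0.747],
  [0,0,0,0,0.747],
  [0,0,0,0,0.747],
  [0,0,0,0,0.747],
  [0,0,0,0,0.747],
  [0,0,0,0,0.747],
  [0,0,0,0,0.747],
  [0,0,0,0,0.747],
  [0,0,0,0,0.747],
  [0,0,0,0,0.747],
])

```text
time_s: 15.17
tcp_pos: [439.1, -244.6, 37.1]
tcp_rot: [-0.535, 3.065, -0.022]
contact_force: [0.1, -0.2, -0.3]
finger_gap: 24.2
```

```bash
python3 - <<'E'
from m import *
f=grab('wrist','k');g=grab('scene','k')
togo([439.5,-244.3,36],.346+np.pi/2)
th=.346;c=np.array([521.3,-214.8]);A=np.array([[np.cos(th),np.sin(th)],[-np.sin(th),np.cos(th)]])
P=cloud(g)[110:200,170:230].reshape(-1,3);q=np.c_[(P[:,:2]-c)@A.T,P[:,2]]
for a,b,lo,hi in((-25,3,46,70),(8,50,36,45)):
  for k in(1,-1):
    t=q[(q[:,0]>a)&(q[:,0]<b)&(q[:,2]>lo)&(q[:,2]<hi)&(q[:,1]*k>3)&(abs(q[:,1])<14)]
    print(a,k,len(t),np.round(np.median(t,0),1),t[:,2].min(),t[:,0].max())
E
```

```text
t 15.27 tcp [ 439.1 -244.6   37.1] yang 1.9161 tilt [ 0.0319 -0.0088] gap 23.99 F [-0.2  0.1  0. ]
shift cm [-0.05  0.02  0.11] turn -0.0007
-25 1 15 [-13.1   7.6  54.2] 47.8047793346841 -2.185159143953801
-25 -1 12 [-9.8 -8.6 55.6] 49.634665249260934 1.1068679014188096
8 1 15 [31.2  5.6 38.3] 36.028367413745855 47.504473394435855
8 -1 14 [34.1 -8.5 37.9] 36.02987806085457 49.38783499721073
```

View pics/k_scene.png

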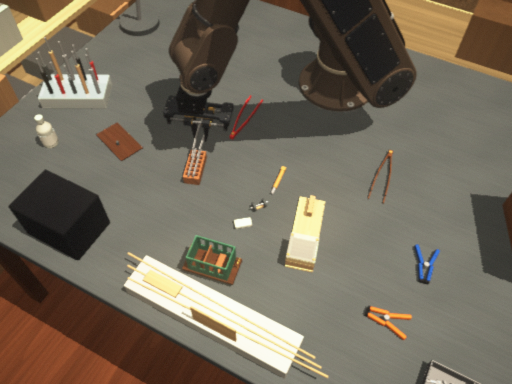

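```bash
python3 -c "
from plant import bot
print(bot.job_done())"
```

```text
the job is handed in; nothing more can be done
None
```

I drew the tweezers about 77 mm out of the tunnel and carried them over the bench to the track. I squeezed them there until the fingers were 24 mm apart and handed the job in with them still held above the rails.

Last checks before handing in:
- **Hold:** they were held over the rails for more than 4 s, with TCP readings steady to 0.1 mm. The finger opening read 24.0–24.4 mm, which gives a tip gap of about 14–15 mm. The force reading stayed within its noise, below 1 N, too coarse to confirm the 0.2 N contact limit.
- **Position:** in the wrist and scene images, the tips' midline was within about 1 mm of the rails' midline. The tips were near the middle of the track, about 10 mm above the rail tops.
- **Bystanders:** they looked unmoved in the last scene picture; I did not measure this.

Two things were less than perfect:
- **Tilt:** the tool tilted by about 1.8° during the moves, which raised the tips about 2.6 mm. I allowed for this in the final height.
- **Tip gap by camera:** the depth points are sparse. One reading, taken 10–13 mm behind the tips, gave about 16 mm between the arms, and an earlier one at the tips gave about 14.4 mm. I relied on the finger opening for the final gap.

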